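Put the injector clamp's steel parts away in their storage blocks

ROBOT

A 6-joint arm with a two-finger parallel gripper is mounted at the origin on the work surface. World frame = base frame: x ahead of the robot, y to its left, z up, the work surface at z = 0. Lengths are in mm, angles in rad, forces in N, time in s.
With the tool pointing down it reaches from about 400 to 925 mm from the base axis. Payload 12.5 kg.
Tool frame: the origin (TCP) lies on the centre line of the jaws, within the pads' length; the fingertips stand 8 mm ahead of it and the grasp point (between the pads) lies 11 mm behind it; z points along the fingers, x is the direction in which the jaws open and shut, and the axes are right-handed (so a half turn about z gives the same grasp; the last joint's range is limited). The gripper opens to 95 mm and grips with 3 to 60 N. Pads are 20 mm wide; open, the fingers measure 119 mm over their backs; the gripper's body (75 mm by 180 mm) begins 59 mm behind the grasp point.
Start: joints at [1.033, 0.491, 1.559, -0, 1.092, -0.106], TCP at [261.552, 567.659, 222.661] pointing down, gripper open.
Joint ranges: [-3.1, 3.1], [-0.84, 2.19], [0.05, 2.79], [-1.13, 4.28], [0.06, 2.93], [-2.69, 2.69]. Speed limits (rad/s): [2.22, 2.22, 2.79, 3.14, 3.14, 3.14].

INTERFACE

Orientations are given as [roll, pitch, yaw] about the fixed x, y, z axes, in that order (R = Rz(yaw) Ry(pitch) Rx(roll)).
In Python, from cell import env gives the robot as it stands. The module is installed in compiled form; this text tells all that it offers.
- The arm moves only by the tool send_rows, never from a script. Its argument "moves" is a list that holds one entry, the list of rows, each a list of 6 numbers: the shift along the tool's x, y, z as a fraction of full scale, then the turn, a rotation vector about the tool's x, y, z as a fraction of full scale. A call has 1 to 12 rows; each row is the pose to reach, as a shift and turn from the pose commanded when the call began, along the tool's axes at that moment; what a row does not reach only later rows make up. Full scale, the value 1, is 0.3 m for a shift and 90 degrees for a turn. A row lasts 1/12 s, in which the tool goes at most 41.7 mm and 7.16 degrees, less where a joint would pass 70% of its speed; a pose out of reach is approached as far as the arm can. A call with a number of a shift or a turn outside -1 to 1 is refused whole. A call with a gripper value outside its range is refused whole. "grip" is the gripper's target within -1 to 1 (shut at 1, half-way at 0, fully open at -1), set as the call begins (left out, the last holds). The fingers move at their own pace and stop on an object; the grip force is fixed at half the most. Time passes only in rows, so rows that repeat a pose let the fingers close. It gives the time, the measured TCP pose, the force and the opening at its end, in the units of the state.
- env.state(): the state, without advancing time (a new reading comes with each control period).
- env.read_camera(name): name is "scene" or "top" or "wrist"; returns a dict with "image" (420x560x3 uint8, red, green, blue), "mtx" (3x3 intrinsics, pixels), "T" (4x4, takes a point from camera to world coordinates); the wrist camera has in their place "mount" (4x4, takes a point from camera to tool coordinates, whose origin is the TCP and whose axes are the tool frame's). Camera axes: x right, y up, looking along -z (the intrinsics and any distortion apply to the point x, -y, -z); pixel columns grow to the right and rows downward; lengths in mm; the calibration is good to about 2 mm. A picture is of the moment at which its call begins: read the wrist's pose just before it. There is no depth.
- env.job_done(): hands the job in, once; it reports no verdict.
Trained networks look in the newest picture that a camera, given by its name, has taken for a name from the list of things; names that differ only in an ending like _2 or _b are one class to them, and where a whole thing is asked for, a point or a joint stands for the part that bears it (a point fixed in the world has none). Each returns a list of dicts, best first, with "confidence" (0 to 1); they miss things now and then, are a little off and sometimes report something else, mostly with a low value. They report only what shows in the picture. A call takes as long as a camera call. They do not tell look-alikes from the thing itself.
- env.look_for(camera, thing): "xy" ([column, row] in pixels, amid what is visible of it).
- env.outline_of(camera, thing): "region" (420x560 bool, what is visible of it) and "xy" ([column, row] in pixels, amid what is visible of it).
The state is a dict: "t": time; "joints": joint angles; "qvel": joint speeds; "tau": joint torques, N m; "eef_pos": TCP position; "tcp_rot": TCP orientation; "ft_force": force on the tool from outside, world axes, zero at the start; "moment": the same for the moment, N m; "opening": opening from 0.0 (shut) to 1.0 (fully open).
Only numpy, scipy, OpenCV 4.12 (cv2) and the standard library are available. Lean on these libraries where they do the work, as an engineer would, in place of code of your own. Each camera call takes 0.05 s, during which the arm holds its last target. There are 200 camera calls.

TASK

The injector on the test bench has been stripped and four dark steel parts lie about: put each one upright into the white storage block made for it - the nozzle cap in the small round recess, the bush in the large round recess, the hex nut over the stud, and the saddle block in the rectangular recess. Each must sit fully down on the floor of its block. Set the parts down gently, without dropping them, and do not shift or tip over the glass jar.

Things in the scene. Friction and masses are not known exactly. Their poses are not given: they have to be found in the camera images.
- nozzle_cap: Nozzle cap: a dark steel slim round part standing upright, 46 mm tall; 26 mm in diameter up to 32 mm height, then tapering to a neck of 18 mm diameter from 37 to 46 mm. About 0.15 kg. Origin: centre of its underside; z up along its axis.
- bush: Bush: a dark steel thick-walled ring standing upright, 48 mm outer diameter, 30 mm bore, 36 mm tall. About 0.25 kg. Origin: centre of its underside; z up along its axis.
- nut: Large hexagon nut lying flat, dark steel, 41 mm across its flats (47 mm across corners), 22 mm tall, with a smooth 26 mm through hole. About 0.13 kg. Origin: centre of its underside; z up along the hole; its x axis goes through the middle of a flat, so the flats face 0, 60, 120 ... degrees from x.
- saddle: Saddle block: a dark steel block 60 mm long (its x), 36 mm wide (its y), 34 mm tall, with a channel 16 mm wide and 14 mm deep along its length in the top. It stands with the channel up. About 0.35 kg. Origin: centre of its underside; z up.
- cap_block: Small white plastic block, 62 x 62 x 14 mm, with a round recess of 42 mm diameter, 8 mm deep (black rubber floor, 6 mm above the bench), in the middle of its top: for the nozzle cap. It is screwed to the bench and does not move. Origin: centre of its underside, on the bench; z up.
- bush_block: White plastic block, 80 x 80 x 14 mm, with a round recess of 64 mm diameter, 8 mm deep (black rubber floor, 6 mm above the bench), in the middle of its top: for the bush. It is screwed to the bench and does not move. Origin: centre of its underside, on the bench; z up.
- stud_block: White plastic block, 62 x 62 x 12 mm, with a plain upright steel stud of 9 mm diameter in the middle, rising 26 mm above its flat top (tip 38 mm above the bench): the nut goes over the stud and lies flat on the block's top, 12 mm above the bench. It is screwed to the bench and does not move. Origin: centre of its underside, on the bench; z up.
- saddle_block: White plastic block, 92 mm (its x) x 68 mm (its y) x 14 mm, with a rectangular recess 76 mm (x) by 52 mm (y), 8 mm deep (black rubber floor, 6 mm above the bench), in the middle of its top: for the saddle block, long side along x, either way round. It is screwed to the bench and does not move. Origin: centre of its underside, on the bench; z up.
- glass_jar: Small open glass measuring jar standing among the parts, 44 mm in diameter at the rim, 75 mm tall. Loose; to be left standing where it is. Origin: centre of its underside; z up.
There are look-alikes about, which are no part of the job. Leave any pink look-alike of the bush alone.

How it is judged (in metres and radians):
At the end, for the whole second after the job is handed in: Every part stands upright (within 0.12 rad), at rest, fully down in its own block: its underside no more than 3 mm above the recess floor (for the nut: the block's top), its centre within 11 mm of the block's centre (14 mm for the saddle block) (horizontal distance between nozzle_cap and cap_block below 0.011 m and z of nozzle_cap in the frame of cap_block below 0.009 m and angle between each of nozzle_cap, bush, nut, saddle's own z axis and vertical below 0.12 rad and linear speed of each of nozzle_cap, bush, nut, saddle below 0.02 m/s and horizontal distance between bush and bush_block below 0.011 m and z of bush in the frame of bush_block below 0.009 m and horizontal distance between nut and stud_block below 0.011 m and z of nut in the frame of stud_block below 0.015 m and horizontal distance between saddle and saddle_block below 0.014 m and z of saddle in the frame of saddle_block below 0.009 m); the robot touches nothing.
It fails at once if a part is dropped or thrown: it flies free, touching nothing, faster than 0.8 m/s (a fall of about 30 mm) ((contact force between nozzle_cap and anything else below 0.02 N and linear speed of nozzle_cap above 0.8 m/s) or (contact force between bush and anything else below 0.02 N and linear speed of bush above 0.8 m/s) or (contact force between nut and anything else below 0.02 N and linear speed of nut above 0.8 m/s) or (contact force between saddle and anything else below 0.02 N and linear speed of saddle above 0.8 m/s)).
It fails at once if the glass jar is tipped by more than 0.4 rad or shifted by more than 30 mm (angle between glass_jar's own z axis and vertical above 0.4 rad or distance of glass_jar from where it was at the start of the episode above 0.03 m).
It also fails if it takes over 99 s, if anything falls off the work surface, if the arm or the gripper's body presses on something with over 40 N, if the wrist force passes 120 N, or if a joint passes its speed limit or range.

## Working session

There is one attempt and no reset: what is moved stays moved. The work goes in short steps, Python scripts to look and compute and a tool call to move; the robot and the scene stay as the last step left them, time stands still between calls to the robot, and variables do not carry over. Pictures are saved under pics/ and viewed, about 12 in all and at most 16, crops included, and the job is handed in when it is done.

Besides the shell and the picture viewer there is one more tool, called as name([rows], argument=value, ...), one row to a line, values as JSON. send_rows: Moves the arm, as the interface text tells. Its arguments: {"type":"object","properties":{"moves":{"type":"array","items":{"type":"array","items":{"type":"array","items":{"type":"number"}}}},"grip":{"type":"number"}},"required":["moves"]}

```bash
mkdir -p pics; ls; cat > h.py <<'E'
import numpy as np, cv2
from cell import env
def px2w(c,xy,z):
    """pixel -> world point on plane z"""
    K=c['mtx'];T=c['T'];d=np.linalg.inv(K)@np.array([xy[0],xy[1],1.]);d=T[:3,:3]@np.array([d[0],-d[1],-d[2]])
    o=T[:3,3];return o+d*(z-o[2])/d[2]
def w2px(c,p):
    T=c['T'];q=T[:3,:3].T@(np.asarray(p,float)-T[:3,3]);q=c['mtx']@np.array([q[0],-q[1],-q[2]]);return q[:2]/q[2]
H=dict(nozzle_cap=46,bush=36,nut=22,saddle=34,cap_block=14,bush_block=14,stud_block=12,saddle_block=14,glass_jar=75)
E
python3 - <<'E'
from h import *
s=env.state();print({k:np.round(v,3) for k,v in s.items()})
for n in ['top','scene']:
    c=env.read_camera(n);cv2.imwrite(f'pics/{n}0.png',c['image'][...,::-1]);print(n,c.keys(),np.round(c['T'],2).tolist(),np.round(c['mtx'],1).tolist())
    for t in H:
        for r in env.outline_of(n,t)[:3]:
            print(t,round(r['confidence'],2),np.round(r['xy']),r['region'].sum(),np.round(px2w(c,r['xy'],H[t]*(1 if n=='top' else .5))))
E
```

```text
pics
{'t': np.float64(0.0), 'joints': array([ 1.033,  0.492,  1.559,  0.   ,  1.092, -0.106]), 'qvel': array([ 0.   , -0.001, -0.001, -0.   ,  0.001,  0.001]), 'tau': array([-1.0000e-03, -6.1264e+01, -2.5819e+01,  6.9000e-02,  4.8000e-02,
       -0.0000e+00]), 'eef_pos': array([261.417, 567.441, 222.054]), 'tcp_rot': array([-3.141e+00,  1.000e-03,  1.139e+00]), 'ft_force': array([-1.382, -0.73 , -0.156]), 'moment': array([-0.064,  0.03 , -0.044]), 'opening': np.float64(0.997)}
top dict_keys(['image', 'mtx', 'T']) [[0.0, 0.98, -0.18, 413.57], [-1.0, -0.0, -0.02, 3.71], [-0.02, 0.18, 0.98, 986.07], [0.0, 0.0, 0.0, 1.0]] [[402.1, 0.0, 278.8], [0.0, 402.1, 211.3], [0.0, 0.0, 1.0]]
bush 0.88 [299. 137.] 273 [774. -30.  36.]
bush 0.77 [321. 190.] 323 [639. -84.  36.]
bush 0.53 [284. 168.] 208 [694.   6.  36.]
nut 0.6 [314. 283.] 187 [418. -64.  22.]
saddle 0.9 [177. 276.] 472 [433. 257.  34.]
cap_block 0.92 [398. 278.] 748 [ 429. -263.   14.]
bush_block 0.64 [248. 274.] 1136 [439.  91.  14.]
stud_block 0.57 [383. 199.] 664 [ 621. -238.   12.]
saddle_block 0.65 [246. 195.] 1033 [630. 101.  
[... 181 characters left out ...]
8, -0.14, 0.11, 75.93], [0.02, 0.7, 0.72, 616.83], [0.0, 0.0, 0.0, 1.0]] [[404.8, 0.0, 277.3], [0.0, 404.8, 210.9], [0.0, 0.0, 1.0]]
nozzle_cap 0.58 [406. 240.] 299 [615. 239.  23.]
bush 0.83 [236. 221.] 559 [628. -93.  18.]
bush 0.64 [274. 252.] 694 [691.  -5.  18.]
bush 0.56 [242. 281.] 757 [764. -47.  18.]
nut 0.72 [270. 162.] 249 [424. -65.  11.]
saddle 0.95 [414. 181.] 547 [427. 266.  17.]
cap_block 0.96 [183. 156.] 561 [ 438. -276.    7.]
bush_block 0.73 [338. 177.] 984 [437.  96.   7.]
bush_block 0.58 [414. 183.] 547 [424. 268.   7.]
stud_block 0.75 [170. 211.] 776 [ 618. -239.    6.]
saddle_block 0.52 [184. 152.] 553 [ 424. -279.    7.]
glass_jar 0.59 [287. 184.] 664 [520.  -9.  38.]
```

```bash
python3 - <<'E'
import cv2
a=cv2.imread('pics/top0.png')[90:330,140:440];cv2.imwrite('pics/top0c.png',cv2.resize(a,None,fx=2.5,fy=2.5,interpolation=cv2.INTER_CUBIC))
a=cv2.imread('pics/scene0.png')[100:340,140:460];cv2.imwrite('pics/scene0c.png',cv2.resize(a,None,fx=2.5,fy=2.5,interpolation=cv2.INTER_CUBIC))
E
```

```text
(no output)
```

View pics/top0c.png

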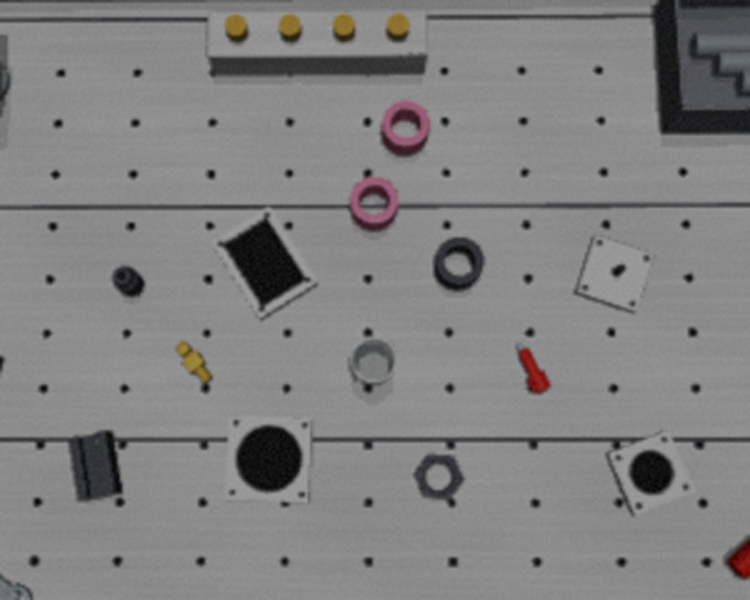

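View pics/scene0c.png

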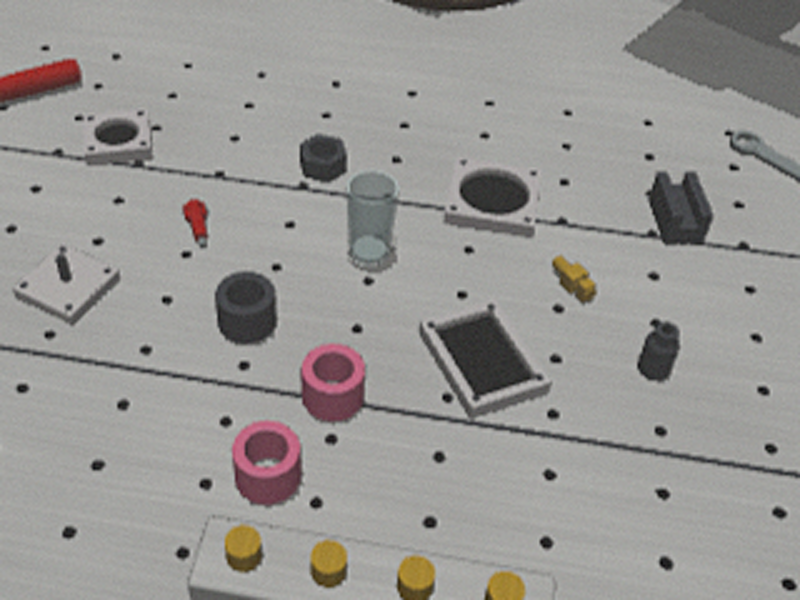

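The top view shows, in crop pixels: dark bush (458,262), cap (128,281), saddle (96,466), nut (438,477) and jar (372,362). The blocks are at (268,264), (268,458), (614,272) and (652,472), and the two pink look-alike rings are at (405,127) and (374,203). The scene view agrees: all four parts are upright. Next I'll fit known silhouettes to both views.

```bash
cat >> h.py <<'E'
from scipy.optimize import minimize
def ring(r,z,n=48,ph=0): a=np.arange(n)*2*np.pi/n+ph; return np.c_[r*np.cos(a),r*np.sin(a),0*a+z]
def rect(x,y,z): return np.array([[x,y,z],[-x,y,z],[-x,-y,z],[x,-y,z]])/np.array([2,2,1])
S=4
def hull(c,P,x,y,a):
    R=np.array([[np.cos(a),-np.sin(a),0],[np.sin(a),np.cos(a),0],[0,0,1]])
    q=np.array([w2px(c,R@p+[x,y,0]) for p in P]);m=np.zeros((420*S,560*S),np.uint8)
    h=cv2.convexHull(((q+.5)*S*16).astype(np.int32));cv2.fillConvexPoly(m,h,1,cv2.LINE_8,4);return m>0
SH=dict(nozzle_cap=[np.r_[ring(13,0),ring(13,32),ring(9,37),ring(9,46)]],bush=[np.r_[ring(24,0),ring(24,36)]],
 nut=[np.r_[ring(41/3**.5,0,6,np.pi/6),ring(41/3**.5,22,6,np.pi/6)]],saddle=[np.r_[rect(60,36,0),rect(60,36,34)]],
 cap_block=[ring(21,6),ring(21,14)],bush_block=[ring(32,6),ring(32,14)],saddle_block=[rect(76,52,6),rect(76,52,14)],
 stud_block=[np.r_[rect(62,62,0),rect(62,62,12)]],glass_jar=[np.r_[ring(22,0),ring(22,75)]])
def fit(c,t,mask,x,y,a):
    M=cv2.resize(mask.astype(np.uint8),None,fx=S,fy=S,interpolation=cv2.INTER_NEAREST)>0
    def f(v):
        m=np.logical_and.reduce([hull(c,P,v[0],v[1],v[2]/30) for P in SH[t]]);return -(m&M).sum()/max(1,(m|M).sum())
    best=min((minimize(f,[x,y,b*30],method='Nelder-Mead',options=dict(initial_simplex=np.array([[x,y,b*30],[x+12,y,b*30],[x,y+12,b*30],[x,y,b*30+10]]),xatol=.1,fatol=1e-4,maxfev=120)) for b in np.atleast_1d(a)),key=lambda r:r.fun)
    v=best.x;return np.round([v[0],v[1],v[2]/30,-best.fun],3)
def darkmask(c,xy,th=85,w=30):
    g=c['image'].max(2).astype(np.uint8);m=(g<th).astype(np.uint8);x,y=map(int,xy);k=np.zeros_like(m);k[max(0,y-w):y+w,max(0,x-w):x+w]=1;m&=k
    n,l,s,ce=cv2.connectedComponentsWithStats(m);i=1+np.argmax(s[1:,4]-30*np.hypot(*(ce[1:]-xy).T));m=(l==i).astype(np.uint8)
    cs,_=cv2.findContours(m,cv2.RETR_EXTERNAL,cv2.CHAIN_APPROX_NONE);cv2.drawContours(m,cs,-1,1,-1);return m>0
E
cat > m.py <<'E'
from h import *
G=dict(nozzle_cap=(615,239,[0]),bush=(632,-88,[0]),nut=(421,-65,[0,.5]),saddle=(430,262,[0,.15,-.3]),cap_block=(433,-268,[0]),bush_block=(438,94,[0]),saddle_block=(630,101,[.4,-.5]),stud_block=(620,-238,[0,-.3,.4]),glass_jar=(520,-8,[0]))
for n in ['top','scene']:
    c=env.read_camera(n)
    print(n)
    for t,(x,y,a) in G.items():
        u=w2px(c,[x,y,8 if 'block' in t else 15])
        if t in('stud_block','glass_jar'):
            r=min(env.outline_of(n,t),key=lambda r:np.hypot(*(r['xy']-u)),default=None)
            if r is None: print(t,'none');continue
            m=r['region'].astype(np.uint8);cs,_=cv2.findContours(m,0,1);cv2.drawContours(m,cs,-1,1,-1)
        else: m=darkmask(c,u)
        print(t,np.round(u),m.sum(),fit(c,t,m>0,x,y,a))
E
python3 m.py
```

```text
top
nozzle_cap [190. 201.] 114 [6.12333e+02 2.36294e+02 3.21000e-01 8.66000e-01]
bush [322. 195.] 338 [ 6.29265e+02 -8.91010e+01  7.10000e-02  9.18000e-01]
nut [314. 281.] 268 [ 4.23575e+02 -6.72200e+01 -1.06000e-01  8.95000e-01]
saddle [177. 277.] 552 [4.3297e+02 2.5976e+02 2.0300e-01 7.8600e-01]
cap_block [399. 276.] 235 [ 4.28204e+02 -2.70148e+02  2.43000e-01  9.47000e-01]
bush_block [248. 274.] 545 [4.40916e+02 9.51930e+01 1.34000e-01 9.60000e-01]
saddle_block [246. 196.] 615 [6.34600e+02 1.02924e+02 5.70000e-01 9.47000e-01]
stud_block [383. 200.] 636 [ 6.22022e+02 -2.44163e+02 -3.50000e-01  9.36000e-01]
glass_jar [290. 240.] 315 [ 5.30013e+02 -4.55800e+00 -2.69000e-01  8.84000e-01]
scene
nozzle_cap [405. 243.] 277 [6.13247e+02 2.35037e+02 2.02000e-01 8.59000e-01]
bush [239. 224.] 570 [ 6.29942e+02 -8.96620e+01  4.17000e-01  8.93000e-01]
nut [270. 160.] 273 [ 4.25995e+02 -6.87600e+01 -3.02000e-01  8.97000e-01]
saddle [412. 182.] 549 [4.35448e+02 2.58913e+02 1.58000e-01 8.79000e-01]
cap_block [186. 155.] 114 [ 4.27219e+02 -2.70667e+02  3.24000e-01  8.93000e-01]
bush_block [337. 177.] 339 [4.3995e+02 9.3851e+01 1.4800e-01 9.4900e-01]
saddle_block [332. 240.] 730 [6.33198e+02 1.01930e+02 5.55000e-01 9.40000e-01]
stud_block [170. 211.] 830 [ 622.05  -245.415    1.228    0.957]
glass_jar [287. 192.] 648 [ 5.23395e+02 -6.14900e+00  3.50000e-02  8.29000e-01]
```

Both cameras agree within about 3 mm, well inside the 8 mm clearances. I'll start with the saddle, which is nearest.

```bash
cat >> h.py <<'E'
from scipy.spatial.transform import Rotation as Ro
def pose():
    s=env.state();return np.array(s['eef_pos']),Ro.from_euler('xyz',s['tcp_rot']).as_matrix(),s
def need(x,y,z,yaw,frm=None):
    p,R,s=pose();d=R.T@(np.array([x,y,z])-p)/300;a=yaw-s['tcp_rot'][2];a=(a+np.pi)%(2*np.pi)-np.pi
    print('need',np.round(d,4),'turn',round(-a/(np.pi/2),4),'t',round(float(s['t']),2),'q6',round(np.arctan2(y,x)-yaw,2))
def wrist(t,x,y,a,save=None,th=85,w=90):
    p,R,s=pose();c=env.read_camera('wrist');T=np.eye(4);T[:3,:3]=R;T[:3,3]=p;c['T']=T@c['mount']
    if save: cv2.imwrite(save,c['image'][...,::-1])
    if t:
        u=w2px(c,[x,y,8 if 'block' in t else 15]);m=darkmask(c,u,th,w);print(t,np.round(u),m.sum(),fit(c,t,m,x,y,a))
    return c
E
python3 - <<'E'
from h import *
need(434,259.3,140,1.75)
c=env.read_camera('wrist');print(np.round(c['mount'],2).tolist())
E
```

```text
need [-0.6929  0.9523  0.2755] turn -0.389 t 1.3 q6 -1.21
[[1.0, -0.0, -0.0, -0.77], [-0.0, -0.96, -0.27, -77.1], [-0.0, 0.27, -0.96, -162.06], [0.0, 0.0, 0.0, 1.0]]
```

send_rows([
  [[-0.028,0.038,0.011,0,0,-0.016],[-0.09,0.124,0.036,0,0,-0.051],[-0.159,0.219,0.063,0,0,-0.089],[-0.236,0.324,0.094,0,0,-0.132],[-0.312,0.429,0.124,0,0,-0.175],[-0.388,0.533,0.154,0,0,-0.218],[-0.464,0.638,0.185,0,0,-0.261],[-0.54,0.743,0.215,0,0,-0.303],[-0.61,0.838,0.242,0,0,-0.342],[-0.658,0.905,0.262,0,0,-0.37],[-0.686,0.943,0.273,0,0,-0.385],[-0.693,0.952,0.275,0,0,-0.389]],
], grip=-1)

```text
t: 2.35
eef_pos: [434.9, 257.4, 139.7]
tcp_rot: [-3.141, 0.0, 1.749]
ft_force: [-0.8, 1.1, 0.5]
opening: 1.006
```

```bash
python3 - <<'E'
from h import *
p,R,s=pose();print(p,s['tcp_rot'],s['ft_force'])
wrist('saddle',434,259,[.18],'pics/w1.png')
E
```

```text
[434.86073999 257.41029713 139.66935343] [-3.14104557e+00  2.42063503e-04  1.74856622e+00] [-0.76465705  1.1024258   0.54228205]
saddle [284. 209.] 4160 [4.33712e+02 2.60383e+02 2.01000e-01 7.91000e-01]
```

View pics/w1.png

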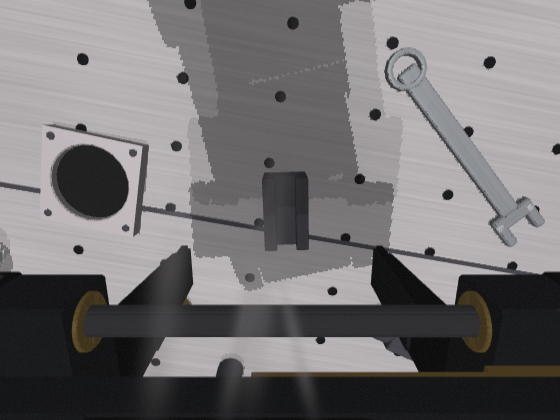

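The wrist view shows the saddle at (285,210), aligned and centred between the fingers, with nothing beside it. Going down.

send_rows([
  [[0.004,0,0.04,0,0,0],[0.008,0,0.12,0,0,-0.006],[0.008,0,0.21,0,0,-0.006],[0.008,0,0.29,0,0,-0.006],[0.008,0,0.35,0,0,-0.006],[0.008,0,0.39,0,0,-0.006],[0.008,0,0.405,0,0,-0.006],[0.008,0,0.405,0,0,-0.006]],
])

```text
t: 3.07
eef_pos: [432.9, 262.4, 18.1]
tcp_rot: [-3.14, 0.0, 1.76]
ft_force: [-0.6, -0.3, -0.3]
opening: 1.002
```

send_rows([
  [[0,0,0,0,0,0],[0,0,0,0,0,0],[0,0,0,0,0,0],[0,0,0,0,0,0],[0,0,0,0,0,0],[0,0,0,0,0,0],[0,0,0,0,0,0],[0,0,0,0,0,0]],
], grip=1)

```text
t: 3.73
eef_pos: [433.5, 261.7, 18.7]
tcp_rot: [3.141, -0.0, 1.759]
ft_force: [-0.2, -0.5, -1.0]
opening: 0.493
```

send_rows([
  [[0,0,0,0,0,0],[0,0,0,0,0,0],[0,0,0,0,0,0],[0,0,0,0,0,0],[0,0,0,0,0,0]],
])

```text
t: 4.15
eef_pos: [433.5, 261.6, 18.6]
tcp_rot: [-3.141, 0.0, 1.759]
ft_force: [0.3, -2.0, 0.8]
opening: 0.374
```

```bash
python3 - <<'E'
from h import *
p,R,s=pose();print(p,s['tcp_rot'],s['ft_force'],s['opening'])
need(633.9,102.4,90,.56+np.pi/2)
E
```

```text
[433.47112469 261.58688755  18.63419115] [-3.14146126e+00  4.29524086e-05  1.75946743e+00] [ 0.27174251 -1.95020222  0.80847987] 0.37443522439561316
need [-0.6465  0.5567 -0.2379] turn -0.2364 t 4.15 q6 -1.97
```

send_rows([
  [[0,0,-0.03,0,0,0],[0,0,-0.09,0,0,0],[-0.02,0.017,-0.16,0,0,-0.008],[-0.07,0.06,-0.21,0,0,-0.026],[-0.15,0.13,-0.238,0,0,-0.056],[-0.24,0.207,-0.238,0,0,-0.088],[-0.33,0.284,-0.238,0,0,-0.12],[-0.42,0.362,-0.238,0,0,-0.154],[-0.51,0.44,-0.238,0,0,-0.186],[-0.58,0.5,-0.238,0,0,-0.212],[-0.63,0.543,-0.238,0,0,-0.23],[-0.647,0.557,-0.238,0,0,-0.236]],
])

```text
t: 5.15
eef_pos: [635.9, 100.3, 90.1]
tcp_rot: [3.141, 0.0, 2.13]
ft_force: [-0.5, 0.1, -3.4]
opening: 0.375
```

send_rows([
  [[0,0,0,0,0,0],[0,0,0,0,0,0]],
])

```text
t: 5.32
eef_pos: [633.1, 102.8, 89.8]
tcp_rot: [-3.141, -0.001, 2.129]
ft_force: [0.1, 0.5, -5.1]
opening: 0.379
```

```bash
python3 - <<'E'
from h import *
p,R,s=pose();print(p,s['tcp_rot'],s['ft_force'],s['opening'])
need(633.9,102.4,24.5,.56+np.pi/2)
wrist(None,0,0,0,'pics/w2.png')
E
```

```text
[633.07634827 102.75413949  89.84382303] [-3.14052794e+00 -9.17106102e-04  2.12922369e+00] [ 0.11683259  0.47746923 -5.05606142] 0.37850371531856236
need [-0.0027  0.0019  0.2178] turn -0.001 t 5.32 q6 -1.97
```

View pics/w2.png

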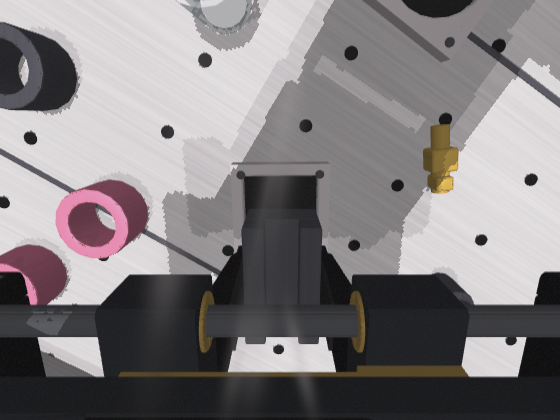

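The saddle hangs parallel to and centred over its recess, at (280,190) in the picture. Lowering it.

send_rows([
  [[-0.002,0.002,0.025,0,0,0],[-0.002,0.002,0.07,0,0,0],[-0.002,0.002,0.12,0,0,0],[-0.002,0.002,0.16,0,0,0],[-0.002,0.002,0.18,0,0,0],[-0.002,0.002,0.195,0,0,0],[-0.002,0.002,0.205,0,0,0],[-0.002,0.002,0.212,0,0,0],[-0.002,0.002,0.217,0,0,0],[-0.002,0.002,0.217,0,0,0]],
])

```text
t: 6.2
eef_pos: [635.0, 102.2, 25.1]
tcp_rot: [3.141, 0.0, 2.13]
ft_force: [-1.1, -0.2, -4.1]
opening: 0.376
```

send_rows([
  [[0,0,0.002,0,0,0],[0,0,0.003,0,0,0],[0,0,0.003,0,0,0]],
])

```text
t: 6.45
eef_pos: [635.1, 102.2, 24.7]
tcp_rot: [3.141, 0.0, 2.13]
ft_force: [-1.0, -0.2, 0.8]
opening: 0.376
```

send_rows([
  [[0,0,0,0,0,0],[0,0,0,0,0,0],[0,0,0,0,0,0],[0,0,0,0,0,0],[0,0,0,0,0,0],[0,0,0,0,0,0]],
], grip=-0.2)

```text
t: 6.95
eef_pos: [634.9, 102.2, 24.1]
tcp_rot: [3.141, -0.0, 2.13]
ft_force: [-0.6, -0.1, 0.0]
opening: 0.597
```

```bash
python3 - <<'E'
from h import *
p,R,s=pose();print(p,s['tcp_rot'],s['ft_force'],s['opening'])
need(612.8,235.7,120,1.2)
E
```

```text
[634.9050885  102.21035655  24.05182279] [ 3.14144837e+00 -5.03869615e-06  2.13023667e+00] [-0.64031727 -0.05389197  0.00082245] 0.5967907362422233
need [ 0.4162  0.1737 -0.3198] turn 0.5922 t 6.95 q6 -0.83
```

The saddle is released on the floor of its recess. Next is the nozzle cap.

send_rows([
  [[0,0,-0.03,0,0,0],[0,0,-0.1,0,0,0],[0,0,-0.18,0,0,0],[0.03,0.012,-0.26,0,0,0.03],[0.09,0.037,-0.31,0,0,0.08],[0.17,0.07,-0.32,0,0,0.14],[0.25,0.104,-0.32,0,0,0.2],[0.32,0.134,-0.32,0,0,0.26],[0.38,0.159,-0.32,0,0,0.31],[0.41,0.171,-0.32,0,0,0.337],[0.416,0.174,-0.32,0,0,0.337],[0.416,0.174,-0.32,0,0,0.337]],
])

```text
t: 7.95
eef_pos: [612.8, 236.1, 120.5]
tcp_rot: [3.141, -0.0, 1.604]
ft_force: [0.0, 0.4, 0.3]
opening: 0.6
```

```bash
python3 - <<'E'
from h import *
p,R,s=pose();print(p,s['tcp_rot'],s['opening'])
wrist('nozzle_cap',613,236,[0],'pics/w3.png')
wrist('saddle_block',634,102,[.56])
need(612.8,235.7,18,1.6)
E
```

```text
[612.78389756 236.13272924 120.51467809] [ 3.14114800e+00 -1.15126987e-04  1.60353012e+00] 0.6004159753751931
nozzle_cap [282. 216.] 1127 [6.13293e+02 2.36109e+02 1.76000e-01 9.23000e-01]
saddle_block [120. 232.] 12526 [6.34626e+02 1.01715e+02 5.68000e-01 3.96000e-01]
need [ 0.0023 -0.0008  0.3411] turn 0.0013 t 8.05 q6 -1.23
```

View pics/w3.png

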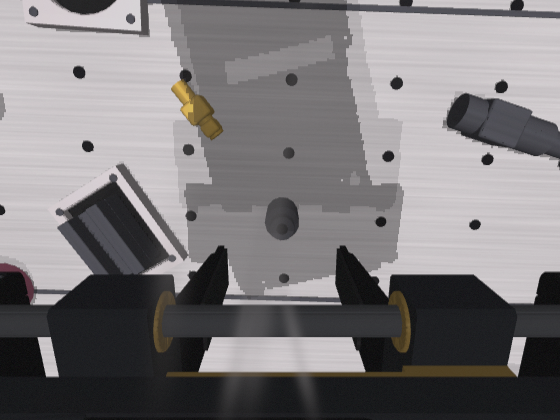

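The cap at (282,218) is confirmed at (613,236), upright between the fingers. The saddle is visible sitting in its recess at left.

send_rows([
  [[0,0.001,0.04,0,0,0],[0,0.001,0.12,0,0,0],[0,0.001,0.2,0,0,0],[0,0.001,0.26,0,0,0],[0,0.001,0.31,0,0,0],[0,0.001,0.334,0,0,0],[0,0.001,0.341,0,0,0],[0,0.001,0.341,0,0,0]],
])

```text
t: 8.72
eef_pos: [613.2, 235.2, 17.3]
tcp_rot: [-3.141, 0.0, 1.601]
ft_force: [0.4, -0.6, 1.1]
opening: 0.599
```

send_rows([
  [[0,0,0,0,0,0],[0,0,0,0,0,0],[0,0,0,0,0,0],[0,0,0,0,0,0],[0,0,0,0,0,0],[0,0,0,0,0,0],[0,0,0,0,0,0],[0,0,0,0,0,0],[0,0,0,0,0,0]],
], grip=1)

```text
t: 9.47
eef_pos: [613.4, 235.8, 18.1]
tcp_rot: [3.141, -0.0, 1.601]
ft_force: [-0.9, 0.1, 6.0]
opening: 0.262
```

```bash
python3 - <<'E'
from h import *
p,R,s=pose();print(p,s['tcp_rot'],s['ft_force'],s['opening'])
need(427.8,-270.4,160,1.6)
E
```

```text
[613.36849101 235.78632346  18.14403618] [ 3.14095889e+00 -2.69202044e-04  1.60085573e+00] [-0.90067509  0.05391786  6.01576705] 0.2621123212571675
need [-1.6678 -0.6687 -0.4737] turn 0.0005 t 9.47 q6 -2.16
```

send_rows([
  [[0,0,-0.02,0,0,0],[0,0,-0.07,0,0,0],[-0.02,-0.008,-0.15,0,0,0],[-0.06,-0.024,-0.24,0,0,0],[-0.13,-0.052,-0.33,0,0,0],[-0.22,-0.088,-0.41,0,0,0],[-0.32,-0.128,-0.46,0,0,0],[-0.43,-0.172,-0.474,0,0,0],[-0.54,-0.217,-0.474,0,0,0],[-0.65,-0.261,-0.474,0,0,0],[-0.76,-0.305,-0.474,0,0,0],[-0.87,-0.349,-0.474,0,0,0]],
])

```text
t: 10.47
eef_pos: [515.3, -29.7, 160.1]
tcp_rot: [-3.141, -0.0, 1.601]
ft_force: [1.3, 0.1, -1.5]
opening: 0.264
```

send_rows([
  [[-0.11,-0.044,0,0,0,0],[-0.22,-0.088,0,0,0,0],[-0.33,-0.132,0,0,0,0],[-0.44,-0.176,0,0,0,0],[-0.54,-0.216,0,0,0,0],[-0.63,-0.252,0,0,0,0],[-0.7,-0.28,0,0,0,0],[-0.75,-0.3,0,0,0,0],[-0.78,-0.312,0,0,0,0],[-0.798,-0.32,0,0,0,0],[-0.798,-0.32,0,0,0,0],[-0.798,-0.32,0,0,0,0]],
])

```text
t: 11.47
eef_pos: [427.7, -270.0, 159.9]
tcp_rot: [-3.141, -0.0, 1.601]
ft_force: [-0.3, -0.0, -1.5]
opening: 0.263
```

```bash
python3 - <<'E'
from h import *
p,R,s=pose();print(p,s['tcp_rot'],s['ft_force'],s['opening'])
need(427.8,-270.4,60,1.6)
wrist('cap_block',428,-270,[0],'pics/w4.png')
E
```

```text
[ 427.67332246 -270.013678    159.8597374 ] [-3.14146634e+00 -3.90781625e-04  1.60082497e+00] [-0.32381353 -0.04273512 -1.52038624] 0.26315200846856884
need [-0.0014  0.0004  0.3329] turn 0.0005 t 11.47 q6 -2.16
cap_block [282. 202.] 5368 [ 428. -270.    0.   -0.]
```

View pics/w4.png

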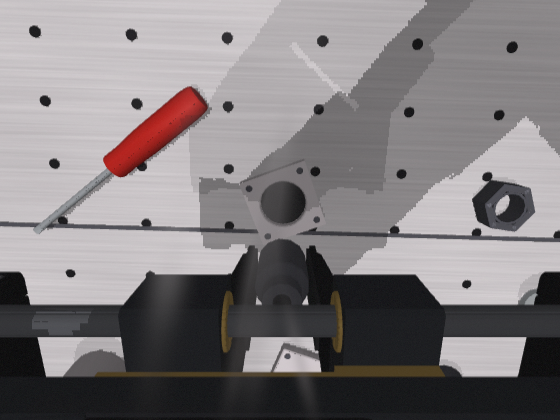

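The cap is held upright and the recess at (283,202) is exactly where expected. The nut is at right, (504,207). Lowering.

send_rows([
  [[0,0,0.04,0,0,0],[0,0,0.12,0,0,0],[0,0,0.21,0,0,0],[0,0,0.29,0,0,0],[0,0,0.35,0,0,0],[0,0,0.39,0,0,0],[0,0,0.415,0,0,0],[0,0,0.43,0,0,0],[0,0,0.44,0,0,0],[0,0,0.447,0,0,0],[0,0,0.452,0,0,0],[0,0,0.452,0,0,0]],
])

```text
t: 12.52
eef_pos: [427.8, -270.6, 24.6]
tcp_rot: [3.141, 0.0, 1.601]
ft_force: [-0.5, -0.1, -1.6]
opening: 0.267
```

send_rows([
  [[0,0,0.002,0,0,0],[0,0,0.003,0,0,0],[0,0,0.003,0,0,0]],
])

```text
t: 12.77
eef_pos: [427.8, -270.7, 24.1]
tcp_rot: [3.141, 0.001, 1.601]
ft_force: [-0.7, 0.6, 5.0]
opening: 0.27
```

send_rows([
  [[0,0,0,0,0,0],[0,0,0,0,0,0],[0,0,0,0,0,0],[0,0,0,0,0,0],[0,0,0,0,0,0],[0,0,0,0,0,0],[0,0,0,0,0,0]],
], grip=-0.3)

```text
t: 13.35
eef_pos: [427.6, -270.5, 23.4]
tcp_rot: [-3.142, -0.0, 1.601]
ft_force: [0.0, -0.3, 1.1]
opening: 0.639
```

```bash
python3 - <<'E'
from h import *
p,R,s=pose();print(p,s['tcp_rot'],s['ft_force'],s['opening'])
need(424.8,-68,130,.9)
E
```

```text
[ 427.60059199 -270.5058972    23.36156336] [-3.14158973e+00 -1.34121018e-04  1.60080450e+00] [ 0.04547862 -0.26832539  1.05199545] 0.6390771674197472
need [ 0.675   0.0109 -0.3554] turn 0.4461 t 13.35 q6 -1.06
```

send_rows([
  [[0,0,-0.03,0,0,0],[0,0,-0.1,0,0,0],[0,0,-0.19,0,0,0],[0.03,0,-0.27,0,0,0.03],[0.1,0.002,-0.33,0,0,0.08],[0.2,0.003,-0.355,0,0,0.15],[0.31,0.005,-0.355,0,0,0.22],[0.42,0.007,-0.355,0,0,0.29],[0.52,0.008,-0.355,0,0,0.35],[0.6,0.01,-0.355,0,0,0.4],[0.65,0.011,-0.355,0,0,0.435],[0.675,0.011,-0.355,0,0,0.446]],
])

```text
t: 14.35
eef_pos: [424.5, -66.2, 130.6]
tcp_rot: [3.141, -0.0, 0.899]
ft_force: [0.0, -0.9, 0.3]
opening: 0.651
```

send_rows([
  [[0,0,0,0,0,0],[0,0,0,0,0,0]],
])

```text
t: 14.52
eef_pos: [424.9, -67.9, 130.4]
tcp_rot: [3.141, -0.0, 0.902]
ft_force: [0.2, 0.0, 0.5]
opening: 0.652
```

```bash
python3 - <<'E'
from h import *
p,R,s=pose();print(p,s['tcp_rot'],s['opening'])
for th in (85,110): c=wrist('nut',425,-68,[-.3,-.15,0.1,.4],'pics/w5.png',th)
for r in env.outline_of('wrist','nut')[:2]:
    print(r['confidence'],r['xy'],fit(c,'nut',r['region'],425,-68,[-.3,-.1,.1,.4]))
E
```

```text
[424.93869224 -67.91656367 130.40648134] [ 3.14098198e+00 -2.69758909e-04  9.02139260e-01] 0.6518867592629795
nut [282. 212.] 3018 [ 4.23964e+02 -6.72710e+01 -1.21000e-01  7.32000e-01]
nut [282. 212.] 5126 [ 4.23527e+02 -6.73700e+01 -1.25000e-01  4.69000e-01]
0.95 [279.2, 221.7] [ 4.23446e+02 -6.72530e+01 -1.22000e-01  7.51000e-01]
0.22 [552.7, 265.6] [ 4.25e+02 -6.80e+01 -3.00e-01 -0.00e+00]
```

View pics/w5.png

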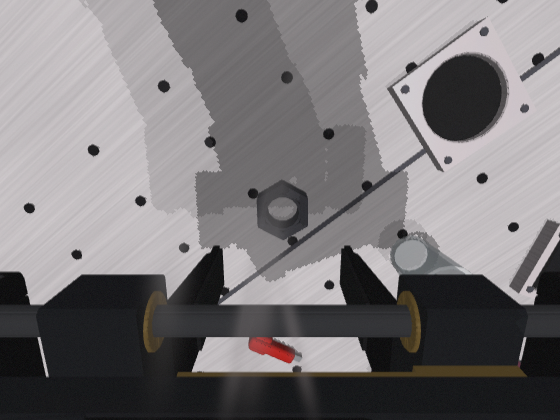

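The nut at (282,210) has its flats facing the jaws, and the jar base at (412,252) is well clear of the right finger. I'll grip at TCP z = 16 so the gripper body stays above the jar rim.

send_rows([
  [[0,-0.001,0.04,0,0,0],[0,-0.003,0.12,0,0,-0.014],[0,-0.003,0.21,0,0,-0.014],[0,-0.003,0.29,0,0,-0.014],[0,-0.003,0.34,0,0,-0.014],[0,-0.003,0.37,0,0,-0.014],[0,-0.003,0.381,0,0,-0.014],[0,-0.003,0.381,0,0,-0.014]],
])

```text
t: 15.33
eef_pos: [424.0, -67.8, 15.3]
tcp_rot: [-3.141, 0.0, 0.922]
ft_force: [-0.5, 0.0, 0.3]
opening: 0.647
```

send_rows([
  [[0,0,0,0,0,0],[0,0,0,0,0,0],[0,0,0,0,0,0],[0,0,0,0,0,0],[0,0,0,0,0,0],[0,0,0,0,0,0],[0,0,0,0,0,0],[0,0,0,0,0,0]],
], grip=1)

```text
t: 16.0
eef_pos: [424.4, -67.5, 16.2]
tcp_rot: [3.14, -0.001, 0.922]
ft_force: [-0.2, -0.2, 7.9]
opening: 0.43
```

```bash
python3 - <<'E'
from h import *
p,R,s=pose();print(p,s['tcp_rot'],s['ft_force'],s['opening'])
need(622,-244.8,130,.9)
E
```

```text
[424.43474741 -67.54222444  16.23391489] [ 3.14038576e+00 -5.15430941e-04  9.22307276e-01] [-0.15830285 -0.18184881  7.86844075] 0.43041203022711716
need [-0.073   0.8822 -0.3782] turn 0.0142 t 16.0 q6 -1.27
```

send_rows([
  [[0,0,-0.02,0,0,0],[0,0,-0.07,0,0,0],[-0.002,0.02,-0.15,0,0,0.003],[-0.005,0.06,-0.24,0,0,0.006],[-0.012,0.14,-0.32,0,0,0.01],[-0.02,0.24,-0.365,0,0,0.014],[-0.03,0.36,-0.378,0,0,0.014],[-0.04,0.48,-0.378,0,0,0.014],[-0.05,0.6,-0.378,0,0,0.014],[-0.059,0.71,-0.378,0,0,0.014],[-0.066,0.8,-0.378,0,0,0.014],[-0.071,0.86,-0.378,0,0,0.014]],
])

```text
t: 17.0
eef_pos: [618.2, -242.0, 129.2]
tcp_rot: [3.141, -0.0, 0.9]
ft_force: [0.9, -0.7, -0.5]
opening: 0.429
```

send_rows([
  [[-0.002,0.022,0,0,0,0],[-0.002,0.022,0,0,0,0],[-0.002,0.022,0,0,0,0]],
])

```text
t: 17.25
eef_pos: [620.8, -244.2, 128.8]
tcp_rot: [-3.14, 0.0, 0.9]
ft_force: [-0.2, -0.3, -1.1]
opening: 0.431
```

```bash
python3 - <<'E'
from h import *
p,R,s=pose();print(p,s['tcp_rot'],s['ft_force'],s['opening'])
need(622,-244.8,28.3,.9)
c=wrist(None,0,0,0,'pics/w6.png')
print([np.round(w2px(c,[622,-244.8,z])) for z in (12,38)])
for r in env.outline_of('wrist','stud_block')[:1]: print(r['confidence'],r['xy'],fit(c,'stud_block',r['region'],622,-244.8,[-.35]))
E
```

```text
[ 620.83320667 -244.23801856  128.83816817] [-3.14032306e+00  1.14210639e-04  9.00201165e-01] [-0.20669412 -0.30799319 -1.10215945] 0.43072534167343257
need [0.001  0.0046 0.3351] turn 0.0001 t 17.25 q6 -1.27
[array([282., 213.]), array([282., 222.])]
0.74 [282.7, 203.3] [ 6.22055e+02 -2.44371e+02 -3.37000e-01  7.53000e-01]
```

View pics/w6.png

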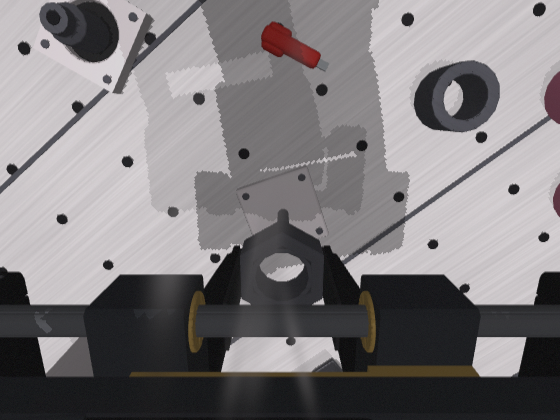

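The stud at (283,213) matches its expected position under the nut's hole. The cap stands in its recess at upper left. Lowering the nut.

send_rows([
  [[0.001,0.003,0.03,0,0,0],[0.001,0.004,0.1,0,0,0],[0.001,0.004,0.17,0,0,0],[0.001,0.004,0.22,0,0,0],[0.001,0.004,0.25,0,0,0],[0.001,0.004,0.275,0,0,0],[0.001,0.004,0.295,0,0,0],[0.001,0.004,0.31,0,0,0],[0.001,0.004,0.322,0,0,0],[0.001,0.004,0.33,0,0,0],[0.001,0.004,0.334,0,0,0],[0.001,0.004,0.334,0,0,0]],
])

```text
t: 18.35
eef_pos: [622.9, -245.4, 28.9]
tcp_rot: [3.141, -0.0, 0.9]
ft_force: [0.3, 0.1, -1.2]
opening: 0.43
```

send_rows([
  [[0,0,0.001,0,0,0],[0,0,0.003,0,0,0],[0,0,0.003,0,0,0]],
])

```text
t: 18.6
eef_pos: [623.0, -245.5, 28.3]
tcp_rot: [3.141, -0.0, 0.9]
ft_force: [0.1, 0.4, 2.2]
opening: 0.431
```

send_rows([
  [[0,0,0,0,0,0],[0,0,0,0,0,0],[0,0,0,0,0,0],[0,0,0,0,0,0],[0,0,0,0,0,0],[0,0,0,0,0,0],[0,0,0,0,0,0]],
], grip=-0.5)

```text
t: 19.18
eef_pos: [622.8, -245.3, 27.9]
tcp_rot: [-3.142, -0.0, 0.9]
ft_force: [-0.2, 0.1, 0.0]
opening: 0.745
```

```bash
python3 - <<'E'
from h import *
p,R,s=pose();print(p,s['tcp_rot'],s['ft_force'],s['opening'])
need(629.7,-89.4,130,.9)
E
```

```text
[ 622.80184048 -245.33709385   27.88540285] [-3.14154204e+00 -8.65653848e-05  9.00268420e-01] [-0.18400062  0.12694385  0.0290493 ] 0.7448237298072852
need [ 0.4216 -0.305  -0.3403] turn 0.0002 t 19.18 q6 -1.04
```

send_rows([
  [[0,0,-0.03,0,0,0],[0,0,-0.1,0,0,0],[0,0,-0.19,0,0,0],[0.02,-0.015,-0.27,0,0,0],[0.07,-0.05,-0.32,0,0,0],[0.14,-0.1,-0.34,0,0,0],[0.22,-0.16,-0.34,0,0,0],[0.3,-0.217,-0.34,0,0,0],[0.36,-0.26,-0.34,0,0,0],[0.4,-0.29,-0.34,0,0,0],[0.421,-0.305,-0.34,0,0,0],[0.421,-0.305,-0.34,0,0,0]],
])

```text
t: 20.18
eef_pos: [629.7, -88.5, 130.3]
tcp_rot: [3.141, -0.0, 0.902]
ft_force: [0.4, -0.3, -0.0]
opening: 0.749
```

```bash
python3 - <<'E'
from h import *
p,R,s=pose();print(p,s['tcp_rot'],s['ft_force'],s['opening'])
c=wrist('bush',629.7,-89.4,[0],'pics/w7.png')
for r in env.outline_of('wrist','bush')[:3]: print(r['confidence'],r['xy'])
need(629.7,-89.4,18.5,.9)
E
```

```text
[629.71368738 -88.50285086 130.31000473] [ 3.14135562e+00 -2.21853700e-04  9.01678514e-01] [ 0.36489867 -0.34109769 -0.02271687] 0.7490023052194027
bush [281. 213.] 3212 [ 6.29549e+02 -8.87620e+01  1.89000e-01  9.45000e-01]
0.92 [409.7, 279.3]
0.6 [282.1, 221.9]
0.55 [415.4, 212.3]
need [ 0.0023 -0.002   0.3719] turn 0.0001 t 20.28 q6 -1.04
```

View pics/w7.png

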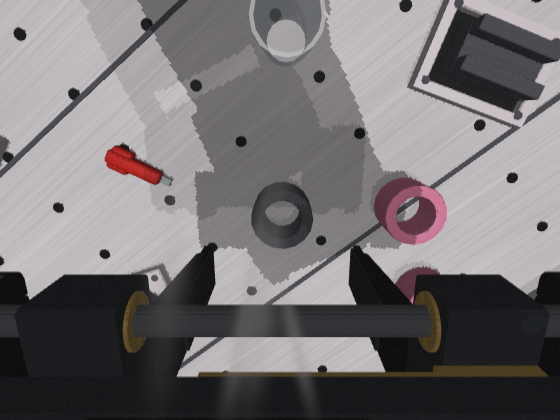

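The dark bush at (282,214) is centred between the fingers, at (629.5,-88.8). The pink ring at (410,210) is clear of the right finger, the jar stands undisturbed at (287,20), and the saddle is seated at upper right.

send_rows([
  [[0,-0.001,0.04,0,0,0],[0,-0.001,0.12,0,0,0],[0,-0.001,0.21,0,0,0],[0,-0.001,0.29,0,0,0],[0,-0.001,0.34,0,0,0],[0,-0.001,0.365,0,0,0],[0,-0.001,0.373,0,0,0],[0,-0.001,0.373,0,0,0]],
])

```text
t: 20.95
eef_pos: [629.2, -90.0, 17.5]
tcp_rot: [-3.141, 0.0, 0.899]
ft_force: [-0.1, -0.3, 0.2]
opening: 0.749
```

send_rows([
  [[0,0,0,0,0,0],[0,0,0,0,0,0],[0,0,0,0,0,0],[0,0,0,0,0,0],[0,0,0,0,0,0],[0,0,0,0,0,0],[0,0,0,0,0,0],[0,0,0,0,0,0]],
], grip=1)

```text
t: 21.62
eef_pos: [629.7, -89.3, 18.8]
tcp_rot: [3.141, -0.001, 0.9]
ft_force: [-1.0, 0.8, 6.3]
opening: 0.501
```

```bash
python3 - <<'E'
from h import *
p,R,s=pose();print(p,s['tcp_rot'],s['ft_force'],s['opening'])
need(440.4,94.5,165,.9)
E
```

```text
[629.74152903 -89.34001735  18.76370635] [ 3.14055752e+00 -6.70808801e-04  9.00207540e-01] [-1.04377136  0.80432623  6.25938806] 0.5012409218611328
need [ 0.0882 -0.8748 -0.4883] turn 0.0001 t 21.62 q6 -0.69
```

send_rows([
  [[0,0,-0.02,0,0,0],[0,0,-0.07,0,0,0],[0,0,-0.16,0,0,0],[0,0,-0.26,0,0,0],[0.003,-0.03,-0.36,0,0,0],[0.008,-0.08,-0.44,0,0,0],[0.016,-0.16,-0.48,0,0,0],[0.026,-0.26,-0.488,0,0,0],[0.037,-0.37,-0.488,0,0,0],[0.048,-0.48,-0.488,0,0,0],[0.059,-0.59,-0.488,0,0,0],[0.069,-0.69,-0.488,0,0,0]],
])

```text
t: 22.62
eef_pos: [478.1, 56.5, 164.5]
tcp_rot: [-3.141, 0.0, 0.9]
ft_force: [1.4, 0.3, -2.6]
opening: 0.504
```

send_rows([
  [[0.008,-0.08,0,0,0,0],[0.014,-0.14,0,0,0,0],[0.018,-0.175,0,0,0,0],[0.019,-0.185,0,0,0,0],[0.019,-0.185,0,0,0,0],[0.019,-0.185,0,0,0,0]],
])

```text
t: 23.12
eef_pos: [440.9, 94.1, 164.5]
tcp_rot: [3.141, -0.0, 0.9]
ft_force: [0.5, -0.1, -2.9]
opening: 0.5
```

```bash
python3 - <<'E'
from h import *
p,R,s=pose();print(p,s['tcp_rot'],s['ft_force'],s['opening'])
need(440.4,94.5,24.8,.9)
c=wrist('bush_block',440.4,94.5,[0],'pics/w8.png')
print([np.round(w2px(c,[440.4,94.5,z])) for z in (6,14)])
E
```

```text
[440.86284925  94.08508576 164.51751843] [ 3.14110696e+00 -3.91659802e-04  9.00187542e-01] [ 0.5271478  -0.07824213 -2.89462454] 0.5001513191863743
need [-1.000e-04 -2.300e-03  4.657e-01] turn 0.0001 t 23.12 q6 -0.69
bush_block [282. 199.] 10665 [4.41344e+02 9.52390e+01 1.04000e-01 3.23000e-01]
[array([282., 199.]), array([282., 201.])]
```

View pics/w8.png

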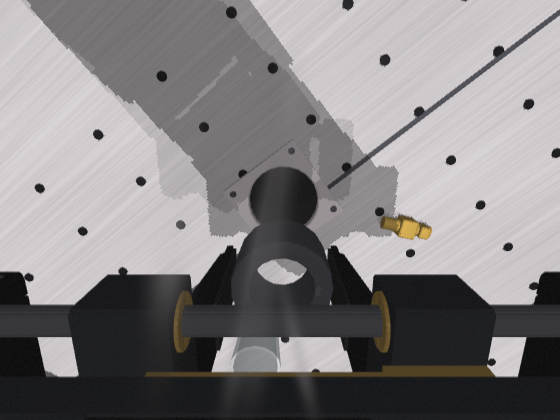

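The recess at (283,200) matches its expected position, the bush is level in the jaws, and the jar is clear. Lowering.

send_rows([
  [[0,-0.001,0.04,0,0,0],[0,-0.002,0.12,0,0,0],[0,-0.002,0.22,0,0,0],[0,-0.002,0.31,0,0,0],[0,-0.002,0.37,0,0,0],[0,-0.002,0.41,0,0,0],[0,-0.002,0.43,0,0,0],[0,-0.002,0.443,0,0,0],[0,-0.002,0.453,0,0,0],[0,-0.002,0.46,0,0,0],[0,-0.002,0.464,0,0,0],[0,-0.002,0.464,0,0,0]],
])

```text
t: 24.17
eef_pos: [439.9, 94.8, 25.5]
tcp_rot: [3.141, -0.001, 0.9]
ft_force: [-0.3, -0.0, -3.1]
opening: 0.498
```

send_rows([
  [[0,0,0.001,0,0,0],[0,0,0.002,0,0,0],[0,0,0.002,0,0,0]],
])

```text
t: 24.42
eef_pos: [439.7, 94.9, 24.9]
tcp_rot: [3.141, -0.0, 0.9]
ft_force: [0.5, 0.4, -2.4]
opening: 0.501
```

send_rows([
  [[0,0,0.001,0,0,0],[0,0,0.002,0,0,0],[0,0,0.002,0,0,0]],
])

```text
t: 24.67
eef_pos: [439.7, 94.9, 24.7]
tcp_rot: [3.141, -0.001, 0.9]
ft_force: [-3.1, -0.9, 9.6]
opening: 0.502
```

send_rows([
  [[0,0,0,0,0,0],[0,0,0,0,0,0],[0,0,0,0,0,0],[0,0,0,0,0,0],[0,0,0,0,0,0],[0,0,0,0,0,0],[0,0,0,0,0,0]],
], grip=-0.5)

```text
t: 25.25
eef_pos: [439.6, 94.8, 24.0]
tcp_rot: [-3.141, -0.0, 0.9]
ft_force: [0.0, -0.0, 0.2]
opening: 0.751
```

send_rows([
  [[0,0,-0.03,0,0,0],[0,0,-0.1,0,0,0],[0,0,-0.19,0,0,0],[0,0,-0.3,0,0,0],[0,0,-0.41,0,0,0],[0.04,0,-0.51,0,0,0],[0.12,0,-0.58,0,0,0],[0.22,0,-0.63,0,0,0],[0.32,0,-0.65,0,0,0],[0.4,0,-0.65,0,0,0],[0.44,0,-0.65,0,0,0],[0.45,0,-0.65,0,0,0]],
])

```text
t: 26.25
eef_pos: [523.9, 201.7, 219.1]
tcp_rot: [-3.141, -0.0, 0.902]
ft_force: [0.1, 0.3, 0.1]
opening: 0.748
```

```bash
cat > f.py <<'E'
from h import *
for k in ('nozzle_cap','bush','nut','saddle'): pass
G=dict(nozzle_cap=(428,-270,0,6),bush=(440,94.5,0,6),nut=(622.5,-245,-.12,12),saddle=(634,102,.56,6),glass_jar=(525,-5,0,0))
print(env.state()['eef_pos'])
tiles=[]
for n in ['top','scene']:
    c=env.read_camera(n);print(n)
    for t,(x,y,a,z) in G.items():
        SH[t]=[P+[0,0,z] for P in SH[t]]
        u=w2px(c,[x,y,z+H[t]/2]);L=env.outline_of(n,t);r=min(L,key=lambda r:np.hypot(*(r['xy']-u)),default=None)
        if r is None or np.hypot(*(r['xy']-u))>12: print(t,'none near',np.round(u))
        else:print(t,round(r['confidence'],2),fit(c,t,r['region'],x,y,[a]))
        SH[t]=[P-[0,0,z] for P in SH[t]]
        i=np.round(u).astype(int);cr=cv2.getRectSubPix(np.ascontiguousarray(c['image'][...,::-1]),(50,50),tuple(map(float,u)))
        tiles.append(cv2.resize(cr,(160,160),interpolation=cv2.INTER_CUBIC))
cv2.imwrite('pics/final.png',np.vstack([np.hstack(tiles[:5]),np.hstack(tiles[5:])]))
E
python3 f.py
```

```text
[523.86357721 201.66363184 219.11008674]
top
nozzle_cap 0.6 [ 4.27826e+02 -2.71383e+02  4.10000e-01  6.93000e-01]
bush 0.72 [ 4.38748e+02  9.48830e+01 -1.00000e-02  6.39000e-01]
nut 0.57 [ 6.21878e+02 -2.44358e+02 -1.87000e-01  7.62000e-01]
saddle 0.67 [6.33769e+02 1.03465e+02 5.36000e-01 8.93000e-01]
glass_jar 0.82 [ 5.31811e+02 -5.27700e+00  9.50000e-02  8.80000e-01]
scene
nozzle_cap 0.5 [ 4.26390e+02 -2.71575e+02  4.12000e-01  9.11000e-01]
bush 0.6 [4.38399e+02 9.40240e+01 3.33000e-01 9.56000e-01]
nut 0.55 [ 6.21643e+02 -2.46592e+02  1.40000e-02  8.18000e-01]
saddle 0.92 [6.34896e+02 1.02060e+02 5.37000e-01 9.32000e-01]
glass_jar 0.86 [ 5.21913e+02 -6.46200e+00  2.92000e-01  7.81000e-01]
```

View pics/final.png

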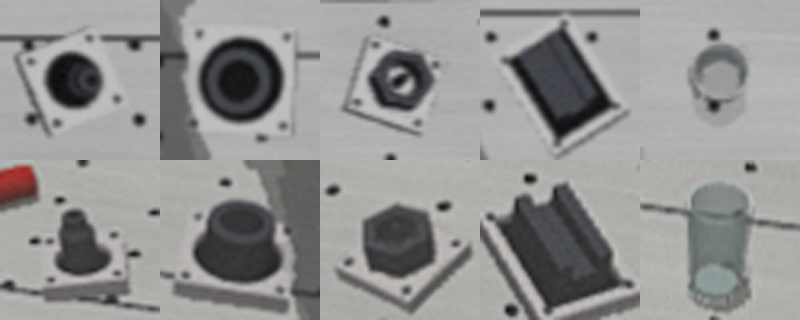

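All four parts stand upright and centred in their blocks in both views, within about 2 mm of the block centres. The jar is where it was, and the arm is clear at z = 219 mm with the wrist force near zero. Handing in.

```bash
python3 -c "
from cell import env
print(env.job_done())"
```

```text
the job is handed in; nothing more can be done
None
```

All four parts are upright in their own blocks, and I handed the job in at about 27 s of the 99 s allowed. No verdict is reported. The order was saddle block, nozzle cap, hex nut, then bush. I lowered each part until the wrist force showed contact with the floor, then opened the jaws.

**Position:** the last silhouette fits from the top and scene cameras put each part within about 2 mm of its block's centre, against limits of 11 mm (14 mm for the saddle).

**Seating:** each part's release height matched its seat, and the last picture shows all four seated, with the stud through the nut. The arm was clear of everything, with the wrist force near zero.

**Jar and look-alikes:** the jar stayed upright. Each camera puts it within about 2 mm of where that camera first saw it, and the pink rings were not touched.

**Weaker checks:**
- The two cameras' jar positions differ from each other by 7–10 mm. That difference was there in the first pictures too.
- Some outline fits overlapped poorly because dark parts sit on dark floors. The worst final ones were the bush (0.64) and the cap (0.69) in the top view.
- Wrist-camera fits for the cap block, bush block and saddle block failed, so I checked the cap and bush recesses by pixel position and the saddle's by eye.

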